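# Match the underglaze jars to their sample boards

## Task

Set up the glaze samples: stand each of these four jars upright in the round recess of the grey board whose glazed tile shows its colour - the blue-lidded jar at the blue tile, the green-lidded at the green tile, the rust-red-lidded at the brown tile and the pale-grey-lidded at the cream tile. The yellow-lidded and the black-lidded jar have no board: leave them standing where they are.

Things in the scene. Friction and masses are not known exactly. Their poses are not given: they have to be found in the camera images.
- jar_blue: Round white underglaze jar, 50 to 105 g, with a dark navy-blue lid and a blue band on its label. 49 mm across at the lid, 45 mm across the body that fingers meet, 56 mm high (solid to the fingers from its foot up to 46 mm); stands upright, starting on the table (z = 0). Origin: centre of its underside; z up along its axis.
- jar_green: Round white underglaze jar, 50 to 105 g, with a dark green lid and a green band on its label. 49 mm across at the lid, 45 mm across the body that fingers meet, 56 mm high (solid to the fingers from its foot up to 46 mm); stands upright, starting on the table (z = 0). Origin: centre of its underside; z up along its axis.
- jar_rust: Round white underglaze jar, 50 to 105 g, with a rust-red (brick-red) lid and a rust-red band on its label. 49 mm across at the lid, 45 mm across the body that fingers meet, 56 mm high (solid to the fingers from its foot up to 46 mm); stands upright, starting on the table (z = 0). Origin: centre of its underside; z up along its axis.
- jar_grey: Round white underglaze jar, 50 to 105 g, with a pale grey, almost white lid and a pale-blue band on its label. 49 mm across at the lid, 45 mm across the body that fingers meet, 56 mm high (solid to the fingers from its foot up to 46 mm); stands upright, starting on the table (z = 0). Origin: centre of its underside; z up along its axis.
- jar_yellow: Round white underglaze jar, 50 to 105 g, with a straw-yellow lid; no board belongs to it, it stays where it stands. 49 mm across at the lid, 45 mm across the body that fingers meet, 56 mm high (solid to the fingers from its foot up to 46 mm); stands upright, starting on the table (z = 0). Origin: centre of its underside; z up along its axis.
- jar_black: Round white underglaze jar, 50 to 105 g, with a black lid; no board belongs to it, it stays where it stands. 49 mm across at the lid, 45 mm across the body that fingers meet, 56 mm high (solid to the fingers from its foot up to 46 mm); stands upright, starting on the table (z = 0). Origin: centre of its underside; z up along its axis.
- board_blue: Flat grey-painted sample board, fixed, 129 x 82 x 10 mm, on 8 mm feet (top at z = 18 mm), with a round, pale-floored recess for one jar, 67 mm across and 4 mm deep (floor 14 mm above the table), and behind the recess a blue glazed test tile of 45 x 68 mm let into the board, its top at 20 mm. Origin: on the recess's axis, at table height; x points from it to the tile (centre at x = +62 mm), y across; the board spans x -41 to +88 mm, y -41 to +41 mm.
- board_green: Flat grey-painted sample board, fixed, 129 x 82 x 10 mm, on 8 mm feet (top at z = 18 mm), with a round, pale-floored recess for one jar, 67 mm across and 4 mm deep (floor 14 mm above the table), and behind the recess a pale grey-green glazed test tile of 45 x 68 mm let into the board, its top at 20 mm. Origin: on the recess's axis, at table height; x points from it to the tile (centre at x = +62 mm), y across; the board spans x -41 to +88 mm, y -41 to +41 mm.
- board_brown: Flat grey-painted sample board, fixed, 129 x 82 x 10 mm, on 8 mm feet (top at z = 18 mm), with a round, pale-floored recess for one jar, 67 mm across and 4 mm deep (floor 14 mm above the table), and behind the recess a brown glazed test tile of 45 x 68 mm let into the board, its top at 20 mm. Origin: on the recess's axis, at table height; x points from it to the tile (centre at x = +62 mm), y across; the board spans x -41 to +88 mm, y -41 to +41 mm.
- board_cream: Flat grey-painted sample board, fixed, 129 x 82 x 10 mm, on 8 mm feet (top at z = 18 mm), with a round, pale-floored recess for one jar, 67 mm across and 4 mm deep (floor 14 mm above the table), and behind the recess a cream speckled glazed test tile of 45 x 68 mm let into the board, its top at 20 mm. Origin: on the recess's axis, at table height; x points from it to the tile (centre at x = +62 mm), y across; the board spans x -41 to +88 mm, y -41 to +41 mm.

How it is judged:
At the end, for the whole second after the job is handed in: Each of the four jars stands at rest on the recess floor of its own board: axis within 15 mm of the recess axis, foot 10 to 17 mm above the table, tilt under 0.06 rad. The yellow- and black-lidded jars stand upright (0.1 rad), at rest, within 20 mm of where they started (horizontal distance between jar_blue and board_blue below 0.015 m and z of jar_blue in the frame of board_blue between 0.01 and 0.017 m and angle between each of jar_blue, jar_green, jar_rust, jar_grey's own z axis and vertical below 0.06 rad and linear speed of each of jar_blue, jar_green, jar_rust, jar_grey, jar_yellow, jar_black below 0.02 m/s and horizontal distance between jar_green and board_green below 0.015 m and z of jar_green in the frame of board_green between 0.01 and 0.017 m and horizontal distance between jar_rust and board_brown below 0.015 m and z of jar_rust in the frame of board_brown between 0.01 and 0.017 m and horizontal distance between jar_grey and board_cream below 0.015 m and z of jar_grey in the frame of board_cream between 0.01 and 0.017 m and distance of each of jar_yellow, jar_black from where it was at the start of the episode below 0.02 m and angle between each of jar_yellow, jar_black's own z axis and vertical below 0.1 rad); the robot touches nothing.
It fails at once if the yellow-lidded jar is moved more than 30 mm from its place (distance of jar_yellow from where it was at the start of the episode above 0.03 m).
It fails at once if the black-lidded jar is moved more than 30 mm from its place (distance of jar_black from where it was at the start of the episode above 0.03 m).
It also fails if it takes over 99 s, if anything falls off the work surface, if the arm or the gripper's body presses on something with over 40 N, if the wrist force passes 120 N, or if a joint passes its speed limit or range.

## Robot

A 6-joint arm with a two-finger parallel gripper is mounted at the origin on a cart in front of the work surface, level with it; the furniture and walls round the work are solid. World frame = base frame: x ahead of the robot, y to its left, z up, the work surface at z = 0. Lengths are in m, angles in rad, forces in N, time in s.
With the tool pointing down it reaches from about 0.25 to 0.725 m from the base axis. Payload 4 kg.
Tool frame: the origin (TCP) lies at the centre of the arm's flange, where the gripper is bolted on; the fingertips stand 173 mm ahead of it and the grasp point (between the pads) lies 155 mm ahead of it; x points along the fingers, z is the direction in which the jaws open and shut, and the axes are right-handed (so a half turn about x gives the same grasp; the last joint's range is limited). The gripper opens to 85 mm and grips with 20 to 120 N. Pads are 22 mm wide; open, the fingers measure 114 mm over their backs; the gripper's body (76 mm by 85 mm) begins 54 mm behind the grasp point. The pads swing forward as they close: fully open they stand 13 mm farther back than shut.
Start: joints at [-1.258, 0.241, 0.005, 1.335, 0, 1.571], TCP at [0.154, -0.476, 0.405] pointing down, gripper open.
Joint ranges: [-2.72, 2.72], [-1.05, 1.87], [-1.09, 1.28], [-1.99, 2.15], [-1.42, 1.44], [-3.14, 3.14]. Speed limits (rad/s): [2.79, 2.79, 3.14, 3.14, 3.14, 3.14].

## Interface

Orientations are given as a unit quaternion [x, y, z, w].
In Python, from workcell import bot gives the robot as it stands.
- The arm moves only by the tool arm_command, never from a script. Its argument "moves" is one flat list of numbers, 7 for each row, row after row: the shift along the tool's x, y, z in m, then the turn, a rotation vector about the tool's x, y, z in rad, then the closure, from -1 (fully open) to 1 (shut). A call has 1 to 20 rows; each row shifts and turns the pose as measured when the row begins, along the tool's axes as they then stand; what a row does not reach is not made up. A row lasts 1/12 s, in which the tool goes at most 41.7 mm and 7.16 degrees, less where a joint would pass 70% of its speed; a pose out of reach is approached as far as the arm can. A call with a gripper value outside its range is refused whole. The fingers move at their own pace and stop on an object; the grip force is fixed at half the most. Time passes only in rows, so rows that do not move let the fingers close. It gives the time, the measured TCP pose, the force and the opening at its end, in the units of the state.
- bot.get_obs(): the state, without advancing time (a new reading comes with each control period).
- bot.camera(name): name is "side" or "top" or "wrist"; returns the picture (400x640x3 uint8, red, green, blue); there is no depth.
- bot.get_calibration(name): a dict with "mtx" (3x3 intrinsics, pixels), "world_from_camera" (4x4, takes a point from camera to world coordinates); the wrist camera has in their place "mount" (4x4, takes a point from camera to tool coordinates, whose origin is the TCP and whose axes are the tool frame's). Camera axes: x right, y up, looking along -z (the intrinsics and any distortion apply to the point x, -y, -z); pixel columns grow to the right and rows downward; lengths in m; the calibration is good to about 2 mm. A picture is of the moment at which its call begins: read the wrist's pose just before it. get_calibration takes no time and is no camera call.
- bot.job_done(): hands the job in, once; it reports no verdict.
The state is a dict: "clock": time; "joint_pos": joint angles; "joint_vel": joint speeds; "tau": joint torques, N m; "eef_pos": TCP position; "tool_rot": TCP orientation; "ft_force": force on the tool from outside, world axes, zero at the start; "ft_torque": the same for the moment, N m; "grip_width": finger opening in m.
Only numpy, scipy, OpenCV 4.12 (cv2) and the standard library are available. Lean on these libraries where they do the work, as an engineer would, in place of code of your own. Each camera call takes 0.05 s, during which the arm holds its last target.

## Working session

There is one attempt and no reset: what is moved stays moved. The work goes in short steps, Python scripts to look and compute and a tool call to move; the robot and the scene stay as the last step left them, time stands still between calls to the robot, and variables do not carry over. Pictures are saved under pics/ and viewed, and the job is handed in when it is done.

Besides the shell and the picture viewer there is one more tool, called after "Request:" by a JSON object that holds its "op" and its "data", one argument or row to a line. arm_command: Moves the arm, as the interface text tells. Its arguments: {"type":"object","properties":{"moves":{"type":"array"}},"required":["moves"]}

```bash
mkdir -p pics; ls
python3 - <<'E'
from workcell import bot
import cv2,numpy as np
np.set_printoptions(precision=4,suppress=True)
for n in ['top','side','wrist']:
    im=bot.camera(n); cv2.imwrite(f'pics/{n}0.png',im[:,:,::-1])
    c=bot.get_calibration(n)
    for k,v in c.items(): print(n,k,np.array(v) if not isinstance(v,str) else v)
o=bot.get_obs()
for k,v in o.items(): print(k,v)
E
```

```text
pics
top mtx [[432.8862   0.     322.4606]
 [  0.     432.8862 188.9551]
 [  0.       0.       1.    ]]
top world_from_camera [[ 0.0229  0.9858 -0.1662  0.3021]
 [-0.9997  0.0218 -0.0084 -0.0078]
 [-0.0047  0.1663  0.9861  1.1765]
 [ 0.      0.      0.      1.    ]]
side mtx [[479.2837   0.     321.7966]
 [  0.     479.2837 212.2215]
 [  0.       0.       1.    ]]
side world_from_camera [[-0.3709 -0.7846  0.4968  1.1714]
 [ 0.9287 -0.3135  0.1982  0.2563]
 [ 0.0003  0.5349  0.8449  1.1884]
 [ 0.      0.      0.      1.    ]]
wrist mtx [[336.9844   0.     322.0618]
 [  0.     336.9844 194.1015]
 [  0.       0.       1.    ]]
wrist mount [[ 0.0004  0.3157 -0.9489  0.0301]
 [ 0.0002  0.9489  0.3157  0.0806]
 [ 1.     -0.0003  0.0004 -0.0003]
 [ 0.      0.      0.      1.    ]]
clock 0.15
joint_pos [-1.258   0.2413  0.004   1.3352 -0.      1.5708]
joint_vel [ 0.0009 -0.0023  0.0022 -0.001  -0.001   0.0006]
tau [  0.0007 -37.2635  25.2638   0.0124   0.0001  -0.    ]
eef_pos [ 0.1538 -0.4756  0.404 ]
tool_rot [ 0.4164  0.5722 -0.4157  0.5713]
ft_force [-0.8583 -0.1189  0.246 ]
ft_torque [-0.0228  0.0451  0.0544]
grip_width 0.08521943185784363
```

View pics/top0.png

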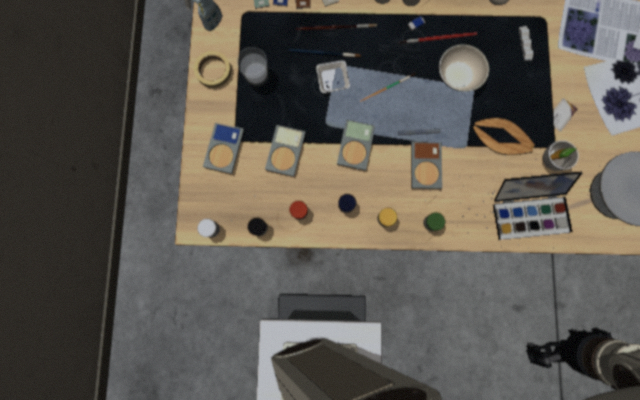

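View pics/side0.png

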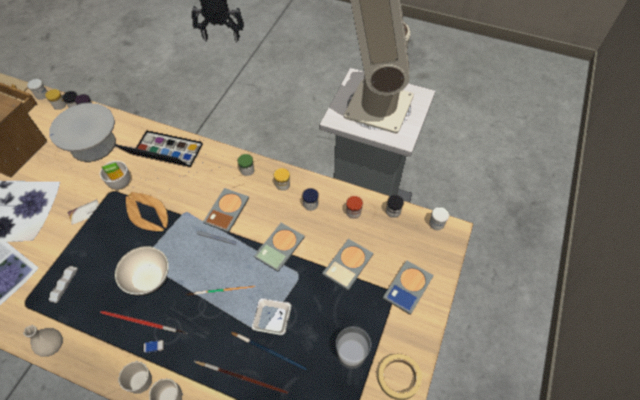

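View pics/wrist0.png

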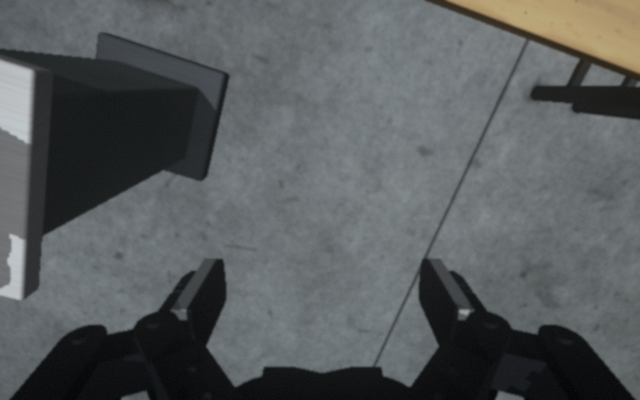

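The top view shows the jars in a row: grey (208,228), black (258,226), rust (299,210), blue (347,204), yellow (388,217) and green (435,222). The recesses are at blue (222,155), cream (284,158), green (354,152) and brown (427,174). Next I'll measure them by mask in both views.

```bash
cat > h.py <<'E'
import numpy as np,cv2
np.set_printoptions(precision=4,suppress=True)
def ray(cal,u,v,T=None):
    K=np.array(cal['mtx']);T=np.array(cal['world_from_camera']) if T is None else T
    d=np.array([(u-K[0,2])/K[0,0],-(v-K[1,2])/K[1,1],-1.0])
    return T[:3,3],T[:3,:3]@d
def onplane(cal,u,v,z,T=None):
    o,d=ray(cal,u,v,T);return o+d*(z-o[2])/d[2]
def proj(cal,p,T=None):
    K=np.array(cal['mtx']);T=np.array(cal['world_from_camera']) if T is None else T
    c=np.linalg.inv(T)@np.r_[p,1];return K[0,0]*c[0]/-c[2]+K[0,2],-K[1,1]*c[1]/-c[2]+K[1,2]
E
python3 - <<'E'
import cv2
a=cv2.imread('pics/top0.png')[110:250,180:460]; cv2.imwrite('pics/top_c.png',cv2.resize(a,None,fx=2.85,fy=2.85,interpolation=2))
a=cv2.imread('pics/side0.png')[140:320,190:470]; cv2.imwrite('pics/side_c.png',cv2.resize(a,None,fx=2.85,fy=2.85,interpolation=2))
for n,pts in dict(top=[(208,225),(258,224),(299,208),(347,202),(388,215),(435,220),(222,155),(284,158),(354,152),(427,174)],side=[(440,214),(395,203),(355,204),(311,196),(282,175),(246,160),(411,280),(351,254),(285,241),(230,204)]).items():
    im=cv2.imread(f'pics/{n}0.png');h=cv2.cvtColor(im,cv2.COLOR_BGR2HSV)
    for u,v in pts: print(n,u,v,im[v,u],h[v,u])
E
```

```text
top 208 225 [189 182 180] [113  12 189]
top 258 224 [21 20 20] [120  12  21]
top 299 208 [ 35  51 135] [  5 189 135]
top 347 202 [36 18 16] [117 142  36]
top 388 215 [ 66 141 177] [ 20 160 177]
top 435 220 [41 74 52] [ 50 114  74]
top 222 155 [ 97 143 177] [ 17 115 177]
top 284 158 [100 145 179] [ 17 113 179]
top 354 152 [ 98 143 179] [ 17 115 179]
top 427 174 [ 96 140 178] [ 16 117 178]
side 440 214 [212 220 223] [ 22  13 223]
side 395 203 [40 37 38] [130  19  40]
side 355 204 [ 35  67 166] [  7 201 166]
side 311 196 [70 47 47] [120  84  70]
side 282 175 [ 59 168 214] [ 21 185 214]
side 246 160 [ 65 117  82] [ 50 113 117]
side 411 280 [116 172 223] [ 16 122 223]
side 351 254 [116 169 224] [ 15 123 224]
side 285 241 [119 180 225] [ 17 120 225]
side 230 204 [123 180 226] [ 17 116 226]
```

View pics/top_c.png

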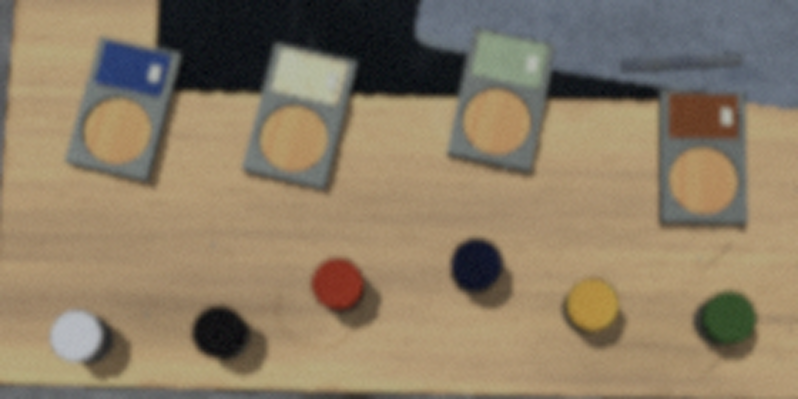

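View pics/side_c.png

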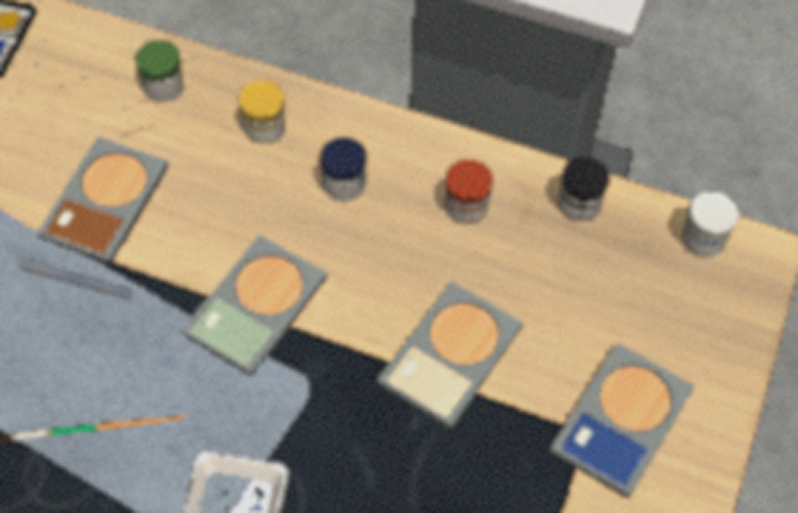

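```bash
cat > meas.py <<'E'
from h import *
from workcell import bot
seeds=dict(top=dict(grey=(207,227),black=(257,226),rust=(299,209),blue=(347,203),yellow=(388,216),green=(435,221)),
 side=dict(grey=(440,214),black=(395,203),rust=(355,203),blue=(311,196),yellow=(282,175),green=(246,160)))
bs=dict(top=dict(Bblue=(222,155),Bcream=(283,158),Bgreen=(354,152),Bbrown=(427,174)),side=dict(Bblue=(412,280),Bcream=(352,257),Bgreen=(284,240),Bbrown=(230,203)))
R={}
for n in ['top','side']:
    im=cv2.imread(f'pics/{n}0.png');S=4
    big=cv2.resize(im,None,fx=S,fy=S,interpolation=cv2.INTER_CUBIC)
    lab=cv2.cvtColor(big,cv2.COLOR_BGR2LAB).astype(float)
    hsv=cv2.cvtColor(big,cv2.COLOR_BGR2HSV)
    cal=bot.get_calibration(n)
    for d,z in ((seeds[n],.056),(bs[n],.014)):
        for k,(u,v) in d.items():
            c=lab[v*S-4:v*S+5,u*S-4:u*S+5].reshape(-1,3).mean(0)
            w=np.array([.6,1,1]) if k not in('grey',) else np.array([1,1,1])
            m=(np.linalg.norm((lab-c)*w,axis=2)<(22 if k[0]!='B' else 30)).astype(np.uint8)
            if k[0]=='B': m=((hsv[:,:,1]>75)&(hsv[:,:,2]>120)).astype(np.uint8)
            W=np.zeros_like(m);cv2.circle(W,(u*S,v*S),22*S,1,-1);m&=W
            m=cv2.morphologyEx(m,cv2.MORPH_OPEN,np.ones((7,7)))
            nl,L,st,ce=cv2.connectedComponentsWithStats(m)
            i=L[v*S,u*S]; 
            cn=max(cv2.findContours((L==i).astype(np.uint8),0,1)[0],key=cv2.contourArea)
            e=cv2.fitEllipse(cv2.convexHull(cn)); uv=(e[0][0]+.5)/S-.5,(e[0][1]+.5)/S-.5
            p=onplane(cal,*uv,z); R[n,k]=p
            print(n,k,np.round(uv,1),np.round(np.array(e[1])/S,1),p[:2])
for k in list(seeds['top'])+list(bs['top']): print(k,R['top',k][:2],(R['side',k]-R['top',k])[:2]*1000)
E
python3 meas.py
```

```text
top grey [205.5 227.4] [16.2 17.5] [0.3832 0.3021]
top black [257.2 226.5] [16.7 18.8] [0.3885 0.1684]
top rust [298.  209.2] [17.3 17.7] [0.436  0.0642]
top blue [346.8 203. ] [16.4 17.5] [ 0.4551 -0.0626]
top yellow [388.1 215. ] [19.3 20.5] [ 0.4262 -0.1702]
top green [434.8 222.7] [20.4 21.6] [ 0.4088 -0.291 ]
top Bblue [220.6 155.5] [22.7 23.6] [0.5856 0.2856]
top Bcream [282.6 158.1] [22.9 23.4] [0.5818 0.114 ]
top Bgreen [353.8 152.2] [23.  23.5] [ 0.6029 -0.0822]
top Bbrown [426.4 172.9] [23.2 24.2] [ 0.5488 -0.2814]
side grey [440.4 213.8] [12.9 16.4] [0.3876 0.3001]
side black [394.6 202.1] [15.7 17.7] [0.3974 0.1696]
side rust [354.2 202.8] [13.8 16. ] [0.4421 0.0641]
side blue [310. 196.] [15.  15.7] [ 0.4669 -0.0611]
side yellow [281.3 173.9] [12.8 15.8] [ 0.4257 -0.1697]
side green [244.8 160. ] [12.2 15.7] [ 0.4188 -0.2929]
side Bblue [412.5 279.3] [22.3 25.2] [0.5876 0.2838]
side Bcream [352.5 256.7] [21.5 24. ] [0.5835 0.1124]
side Bgreen [284.  239.7] [20.5 23.6] [ 0.6044 -0.0837]
side Bbrown [229.6 202.7] [18.3 22.9] [ 0.5504 -0.283 ]
grey [0.3832 0.3021] [ 4.4128 -2.0347]
black [0.3885 0.1684] [8.8193 1.2019]
rust [0.436  0.0642] [ 6.1099 -0.0491]
blue [ 0.4551 -0.0626] [11.8614  1.527 ]
yellow [ 0.4262 -0.1702] [-0.5532  0.5195]
green [ 0.4088 -0.291 ] [10.0771 -1.8587]
Bblue [0.5856 0.2856] [ 1.9884 -1.8825]
Bcream [0.5818 0.114 ] [ 1.7012 -1.5801]
Bgreen [ 0.6029 -0.0822] [ 1.493  -1.4814]
Bbrown [ 0.5488 -0.2814] [ 1.6005 -1.6075]
```

```bash
cat > d.py <<'E'
import sys
from h import *
from workcell import bot
from scipy.spatial.transform import Rotation as Ro
def delta(tgt,yawR=None,show=True):
    o=bot.get_obs();R=Ro.from_quat(o['tool_rot']);p=np.array(o['eef_pos'])
    dl=R.inv().apply(np.array(tgt)-p)
    print('t%.2f'%o['clock'],'p',p,'grip %.4f'%o['grip_width'],'F',np.array(o['ft_force']),'q',np.array(o['joint_pos']))
    Rg=yawR if yawR is not None else Ro.from_matrix(np.array([[0,1,0],[0,0,1],[-1,0,0]])*1.0)
    if yawR is None:
        pass
    rv=(R.inv()*Rg).as_rotvec()
    print('delta tool',dl,'rot to goal',rv)
E
python3 - <<'E'
from d import *
o=bot.get_obs();print(Ro.from_quat(o['tool_rot']).as_matrix())
for M in ([[0,1,0],[0,0,1],[-1,0,0]],[[0,1,0],[0,0,1],[-1,0,0]]):
    print(np.linalg.det(np.array(M)))
    G=Ro.from_matrix(np.array(M)*1.)
    print((Ro.from_quat(o['tool_rot']).inv()*G).as_rotvec())
E
```

```text
[[-0.0005  0.9515  0.3077]
 [ 0.0016  0.3077 -0.9515]
 [-1.     -0.     -0.0016]]
-1.0Traceback (most recent call last):
  File "<stdin>", line 5, in <module>
  File "scipy/spatial/transform/_rotation.pyx", line 1143, in scipy.spatial.transform._rotation.Rotation.from_matrix
ValueError: Non-positive determinant (left-handed or null coordinate frame) in rotation matrix 0: [[ 0.  1.  0.]
 [ 0.  0.  1.]
 [-1.  0.  0.]].
```

Request:
{"op": "arm_command", "data": {
  "moves": [0.02,0,0,0.104,0,0,-1,0.02,0,0,0.104,0,0,-1,0.02,0,0,0.104,0,0,-1,0.005,0.03,-0.022,0,0,0,-1,0.005,0.03,-0.022,0,0,0,-1,0.005,0.03,-0.022,0,0,0,-1,0.005,0.03,-0.022,0,0,0,-1]
}}

```text
clock: 0.73
eef_pos: [0.2732, -0.3916, 0.3195]
tool_rot: [-0.507, -0.492, 0.509, -0.492]
ft_force: [1.4, -0.3, -1.2]
grip_width: 0.0854
```

```bash
sed -i 's/\[\[0,1,0\],\[0,0,1\],\[-1,0,0\]\]/[[0,1,0],[0,0,-1],[-1,0,0]]/' d.py; python3 -c "
from d import *
delta([.412,-.291,.29])"
```

```text
t0.73 p [ 0.2732 -0.3916  0.3195] grip 0.0854 F [ 1.4084 -0.3482 -1.1993] q [-0.9606  0.2533 -0.2086  1.1092 -0.0039  2.2131]
delta tool [ 0.0288  0.1356 -0.1051] rot to goal [-0.0321  0.002   0.0033]
```

Request:
{"op": "arm_command", "data": {
  "moves": [0,0,0,-0.123,0,0,-1,0,0,0,-0.123,0,0,-1,0,0,0,-0.123,0,0,-1,0,0,0,-0.123,0,0,-1,0,0,0,-0.123,0,0,-1,0,0,0,-0.123,0,0,-1,0,0,0,-0.123,0,0,-1,0,0,0,-0.123,0,0,-1,0,0,0,-0.123,0,0,-1,0,0,0,-0.123,0,0,-1,0,0,0,-0.123,0,0,-1,0,0,0,-0.123,0,0,-1,0,0,0,-0.123,0,0,-1]
}}

```text
clock: 1.82
eef_pos: [0.2794, -0.3829, 0.313]
tool_rot: [-0.005, 0.71, 0.013, 0.704]
ft_force: [-0.5, -0.1, 0.4]
grip_width: 0.0854
```

```bash
sed -i 's/\[\[0,1,0\],\[0,0,-1\],\[-1,0,0\]\]/[[0,0,1],[0,1,0],[-1,0,0]]/' d.py; python3 -c "
from d import *
delta([.412,-.291,.29])"
```

```text
t1.82 p [ 0.2794 -0.3829  0.313 ] grip 0.0854 F [-0.5428 -0.0885  0.3502] q [-0.9401  0.2589 -0.2194  1.1073 -0.0011  0.6045]
delta tool [0.0228 0.0882 0.1352] rot to goal [ 0.0262 -0.0095 -0.0115]
```

Request:
{"op": "arm_command", "data": {
  "moves": [0.005,0.022,0.034,0.02,-0.009,-0.011,-1,0.006,0.022,0.034,0,0,0,-1,0.006,0.022,0.034,0,0,0,-1,0.006,0.022,0.034,0,0,0,-1,0,0,0,0,0,0,-1]
}}

```text
clock: 2.23
eef_pos: [0.4168, -0.2932, 0.2884]
tool_rot: [-0.001, 0.707, -0.0, 0.707]
ft_force: [0.6, -0.2, -0.1]
grip_width: 0.0856
```

Run:
```python
from d import *
delta([.412,-.291,.29])
im=bot.camera('wrist');cv2.imwrite('pics/w1.png',im[:,:,::-1])
o=bot.get_obs();T=np.eye(4);T[:3,:3]=Ro.from_quat(o['tool_rot']).as_matrix();T[:3,3]=o['eef_pos']
T=T@np.array(bot.get_calibration('wrist')['mount']);np.save('w1.npy',T)
print(proj(bot.get_calibration('wrist'),[.412,-.291,.056],T))
```

```text
t2.23 p [ 0.4168 -0.2932  0.2884] grip 0.0856 F [ 0.5884 -0.1985 -0.1319] q [-0.6127  0.3404 -0.1746  1.0542 -0.0009  0.9578]
delta tool [-0.0016  0.0022 -0.0048] rot to goal [0.0003 0.0008 0.0016]
(np.float64(319.03732951057975), np.float64(208.98654877462727))
```

View pics/w1.png

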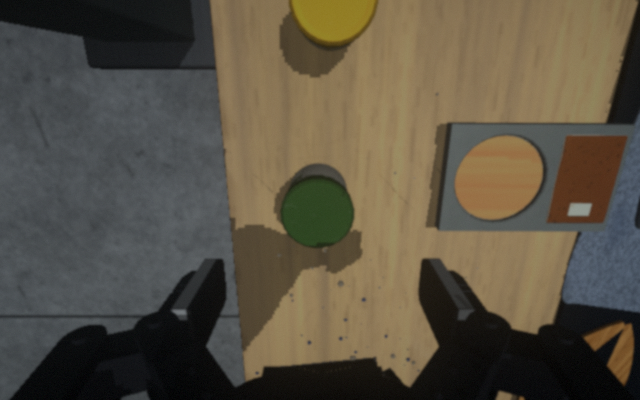

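The wrist view shows the green lid at (318,211), within 2 px of the prediction at (319,209). The brown board's recess is at (499,178). I'll cross-check both, then descend.

Run:
```python
from d import *
T=np.load('w1.npy');c=bot.get_calibration('wrist')
print(onplane(c,317.5,211,.056,T),onplane(c,499,178,.014,T))
delta([.411,-.292,.184])
```

```text
[ 0.411  -0.2924  0.056 ] [ 0.5467 -0.2822  0.014 ]
t2.28 p [ 0.4149 -0.2943  0.2885] grip 0.0855 F [ 0.5076 -0.2844  0.985 ] q [-0.6161  0.3391 -0.176   1.0557 -0.0032  0.9556]
delta tool [ 0.1045  0.0025 -0.0037] rot to goal [-0.0009 -0.0019  0.0026]
```

Request:
{"op": "arm_command", "data": {
  "moves": [0.02,0.002,-0.003,0,0,0,-1,0.03,0,0,0,0,0,-1,0.03,0,0,0,0,0,-1,0.02,0,0,0,0,0,-1,0,0,0,0,0,0,-1]
}}

```text
clock: 2.7
eef_pos: [0.4109, -0.2942, 0.1873]
tool_rot: [-0.003, 0.707, -0.002, 0.707]
ft_force: [0.2, 1.3, -0.3]
grip_width: 0.0854
```

```bash
python3 -c "
from d import *
delta([.411,-.292,.184])"
```

```text
t2.70 p [ 0.4109 -0.2942  0.1873] grip 0.0854 F [ 0.1522  1.2691 -0.2975] q [-0.6199  0.4541 -0.3107  0.8016 -0.0058  0.9507]
delta tool [0.0033 0.0022 0.0001] rot to goal [0.0002 0.0002 0.0072]
```

Request:
{"op": "arm_command", "data": {
  "moves": [0.003,0.002,0,0,0,0.006,-1,0,0,0,0,0,0,1,0,0,0,0,0,0,1,0,0,0,0,0,0,1,0,0,0,0,0,0,1,0,0,0,0,0,0,1,0,0,0,0,0,0,1,0,0,0,0,0,0,1,0,0,0,0,0,0,1]
}}

```text
clock: 3.45
eef_pos: [0.4107, -0.2954, 0.1904]
tool_rot: [-0.001, 0.705, -0.003, 0.709]
ft_force: [-0.3, 0.6, -0.5]
grip_width: 0.0435
```

```bash
python3 -c "
from d import *
delta([.604,-.083,.30])"
```

```text
t3.45 p [ 0.4107 -0.2954  0.1904] grip 0.0435 F [-0.3017  0.6165 -0.4704] q [-0.6233  0.449  -0.3087  0.8044 -0.0011  0.9514]
delta tool [-0.1096  0.2125  0.1932] rot to goal [-0.0039  0.0064  0.006 ]
```

Request:
{"op": "arm_command", "data": {
  "moves": [-0.02,0,0,0,0.006,0.006,1,-0.03,0,0,0,0,0,1,-0.03,0,0,0,0,0,1,-0.03,0,0,0,0,0,1,0,0.02,0.018,0,0,0,1,0,0.027,0.025,0,0,0,1,0,0.027,0.025,0,0,0,1,0,0.027,0.025,0,0,0,1,0,0.027,0.025,0,0,0,1,0,0.027,0.025,0,0,0,1,0,0.027,0.025,0,0,0,1,0,0.02,0.018,0,0,0,1,0,0,0,0,0,0,1]
}}

```text
clock: 4.53
eef_pos: [0.6048, -0.0861, 0.3051]
tool_rot: [0.005, 0.707, -0.003, 0.707]
ft_force: [0.2, -0.4, -1.4]
grip_width: 0.0436
```

```bash
python3 -c "
from d import *
delta([.603,-.086,.205])
im=bot.camera('wrist');cv2.imwrite('pics/w2.png',im[:,:,::-1])"
```

```text
t4.53 p [ 0.6048 -0.0861  0.3051] grip 0.0436 F [ 0.2002 -0.4206 -1.4173] q [-0.1419  0.5147  0.1462  1.2021  0.0022  1.4401]
delta tool [ 0.1001 -0.0001 -0.0018] rot to goal [-0.0112  0.0005 -0.0021]
```

View pics/w2.png

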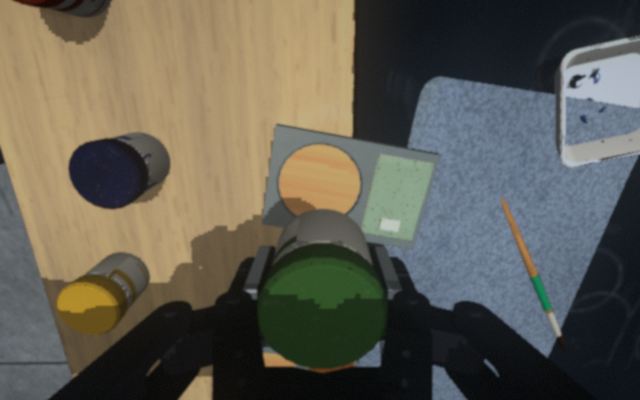

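The green jar is held upright between the pads, with lid centre at about (322,310) and the recess partly hidden behind it at (319,180). Descending.

Request:
{"op": "arm_command", "data": {
  "moves": [0.02,0,-0.002,0,0,0,1,0.03,0,0,0,0,0,1,0.025,0,0,0,0,0,1,0.01,0,0,0,0,0,1,0,0,0,0,0,0,1]
}}

```text
clock: 5.0
eef_pos: [0.6, -0.0891, 0.2184]
tool_rot: [0.004, 0.707, -0.005, 0.707]
ft_force: [1.0, 0.2, -0.9]
grip_width: 0.0438
```

```bash
python3 -c "
from d import *
delta([.603,-.086,.205])"
```

```text
t5.00 p [ 0.6    -0.0891  0.2184] grip 0.0438 F [ 0.9552  0.2353 -0.8834] q [-0.1471  0.5832  0.0188  1.0067 -0.0016  1.4362]
delta tool [0.0134 0.0031 0.003 ] rot to goal [-0.0125 -0.0005  0.0015]
```

Request:
{"op": "arm_command", "data": {
  "moves": [0.006,0.003,0.003,0,0,0,1,0.006,0,0,0,0,0,1,0.002,0,0,0,0,0,1]
}}

```text
clock: 5.25
eef_pos: [0.6029, -0.0878, 0.2056]
tool_rot: [0.005, 0.707, -0.006, 0.707]
ft_force: [-0.3, -0.1, -0.9]
grip_width: 0.0436
```

```bash
python3 -c "
from d import *
delta([.603,-.086,.205])
im=bot.camera('wrist');cv2.imwrite('pics/w3.png',im[:,:,::-1])"
```

```text
t5.25 p [ 0.6029 -0.0878  0.2056] grip 0.0436 F [-0.2836 -0.0867 -0.8718] q [-0.1443  0.6012  0.0132  0.982  -0.002   1.4419]
delta tool [0.0006 0.0018 0.    ] rot to goal [-0.0154  0.0005  0.0021]
```

View pics/w3.png

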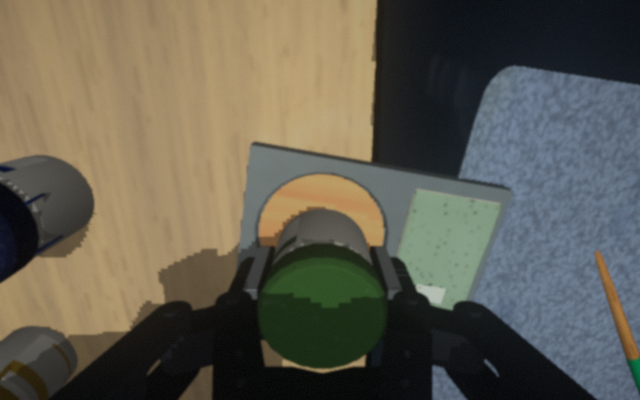

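The jar foot is inside the recess ring, which is visible at (322,215). There is no contact force yet, so I'll ease it down.

Request:
{"op": "arm_command", "data": {
  "moves": [0.002,0.002,0,0,0,0,1,0.002,0,0,0,0,0,1]
}}

```text
clock: 5.47
eef_pos: [0.604, -0.086, 0.2033]
tool_rot: [0.005, 0.705, -0.006, 0.709]
ft_force: [-0.3, -0.0, -0.0]
grip_width: 0.0437
```

Request:
{"op": "arm_command", "data": {
  "moves": [0.002,0,0,0,0,0,1,0.002,0,0,0,0,0,1]
}}

```text
clock: 5.63
eef_pos: [0.6045, -0.0859, 0.2012]
tool_rot: [0.004, 0.705, -0.007, 0.71]
ft_force: [-4.8, 0.1, 15.4]
grip_width: 0.0438
```

Request:
{"op": "arm_command", "data": {
  "moves": [-0.001,0,0,0,0,0,-1,0,0,0,0,0,0,-1,0,0,0,0,0,0,-1,0,0,0,0,0,0,-1,0,0,0,0,0,0,-1,0,0,0,0,0,0,-1,-0.02,0,0,0,0,0,-1,-0.03,0,0,0,0,0,-1,-0.03,0,0,0,0,0,-1,-0.015,0,0,0,0,0,-1,0,0,0,0,0,0,-1]
}}

```text
clock: 6.55
eef_pos: [0.6032, -0.0853, 0.2988]
tool_rot: [0.004, 0.706, -0.006, 0.708]
ft_force: [1.2, -0.8, 0.1]
grip_width: 0.0852
```

Run:
```python
from d import *
im=bot.camera('wrist');cv2.imwrite('pics/w4.png',im[:,:,::-1])
delta([.456,-.062,.30])
```

```text
t6.60 p [ 0.603  -0.0853  0.2976] grip 0.0855 F [ 0.7912 -0.6512  0.3035] q [-0.1401  0.5159  0.1278  1.181  -0.0021  1.4457]
delta tool [-0.0027  0.0211 -0.1474] rot to goal [-0.015   0.0014  0.0023]
```

View pics/w4.png

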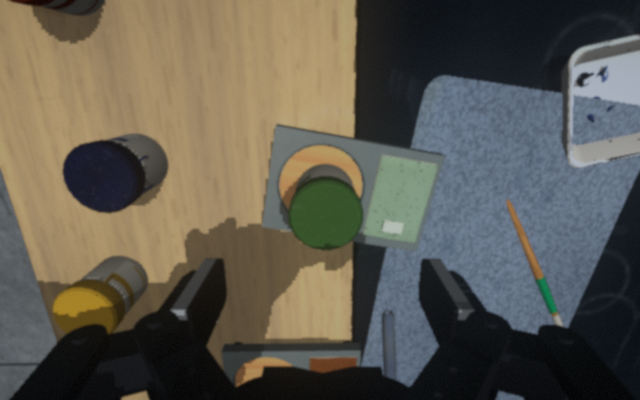

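The green jar stands in its recess, lid at (325,213) and released cleanly. The blue jar is at (105,175). Moving to it.

Request:
{"op": "arm_command", "data": {
  "moves": [0,0.004,-0.025,-0.015,0,0,-1,0,0.004,-0.03,0,0,0,-1,0,0.004,-0.03,0,0,0,-1,0,0.004,-0.03,0,0,0,-1,0,0.004,-0.028,0,0,0,-1,0,0,0,0,0,0,-1]
}}

```text
clock: 7.1
eef_pos: [0.4518, -0.0638, 0.2859]
tool_rot: [-0.0, 0.711, 0.0, 0.703]
ft_force: [-1.1, 0.2, -0.4]
grip_width: 0.0853
```

```bash
cat > look.py <<'E'
import sys
from d import *
def look(name,guess,z=.056):
    o=bot.get_obs();im=bot.camera('wrist');cv2.imwrite(f'pics/{name}.png',im[:,:,::-1])
    T=np.eye(4);T[:3,:3]=Ro.from_quat(o['tool_rot']).as_matrix();T[:3,3]=o['eef_pos']
    c=bot.get_calibration('wrist');T=T@np.array(c['mount']);np.save(f'{name}.npy',T)
    print('pred px',proj(c,list(guess)+[z],T)); return T,c
E
python3 - <<'E'
from look import *
look('w5',[.456,-.062]);delta([.456,-.062,.187])
E
```

```text
pred px (np.float64(333.97271714312285), np.float64(213.4086722373018))
t7.15 p [ 0.454  -0.0642  0.2863] grip 0.0856 F [ 0.207   0.4852 -0.2045] q [-0.1398  0.2546 -0.303   1.022  -0.0021  1.4303]
delta tool [0.0993 0.0023 0.0029] rot to goal [ 0.0007 -0.009   0.0008]
```

View pics/w5.png

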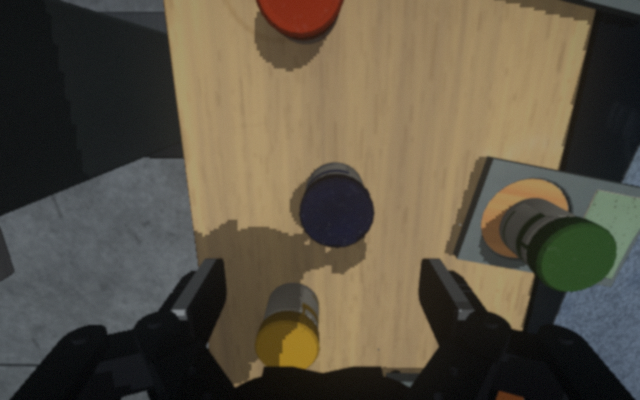

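Blue lid is at (337,211), 2 to 3 px from the prediction. Descending and grasping.

Request:
{"op": "arm_command", "data": {
  "moves": [0.02,0.003,0.003,0,-0.009,0,-1,0.03,0,0,0,0,0,-1,0.03,0,0,0,0,0,-1,0.018,0,0,0,0,0,-1,0,0,0,0,0,0,-1]
}}

```text
clock: 7.57
eef_pos: [0.4607, -0.0617, 0.1838]
tool_rot: [-0.001, 0.704, -0.0, 0.71]
ft_force: [-0.1, -0.0, 0.3]
grip_width: 0.0854
```

```bash
python3 -c "
from d import *
delta([.4575,-.061,.186])"
```

```text
t7.57 p [ 0.4607 -0.0617  0.1838] grip 0.0854 F [-0.0659 -0.0215  0.294 ] q [-0.1328  0.3951 -0.425   0.7416 -0.0008  1.4374]
delta tool [-0.0023  0.0007 -0.0032] rot to goal [0.0006 0.0089 0.002 ]
```

Request:
{"op": "arm_command", "data": {
  "moves": [-0.002,0,-0.003,0,0.008,0,-1,0,0,0,0,0,0,1,0,0,0,0,0,0,1,0,0,0,0,0,0,1,0,0,0,0,0,0,1,0,0,0,0,0,0,1,0,0,0,0,0,0,1,0,0,0,0,0,0,1]
}}

```text
clock: 8.23
eef_pos: [0.4612, -0.0622, 0.1893]
tool_rot: [-0.001, 0.705, -0.001, 0.709]
ft_force: [-0.3, 0.4, -1.3]
grip_width: 0.0439
```

```bash
python3 -c "
from d import *
delta([.587,.2845,.305])"
```

```text
t8.23 p [ 0.4612 -0.0622  0.1893] grip 0.0439 F [-0.3238  0.4335 -1.3408] q [-0.1336  0.3881 -0.4168  0.7588 -0.002   1.4368]
delta tool [-0.1159  0.3464  0.1267] rot to goal [0.0004 0.0067 0.0029]
```

Request:
{"op": "arm_command", "data": {
  "moves": [-0.02,0,0,0,0.006,0.003,1,-0.03,0,0,0,0,0,1,-0.03,0,0,0,0,0,1,-0.03,0,0,0,0,0,1,0,0.02,0.007,0,0,0,1,0,0.029,0.0105,0,0,0,1,0,0.029,0.0105,0,0,0,1,0,0.029,0.0105,0,0,0,1,0,0.029,0.0105,0,0,0,1,0,0.029,0.0105,0,0,0,1,0,0.029,0.0105,0,0,0,1,0,0.029,0.0105,0,0,0,1,0,0.029,0.0105,0,0,0,1,0,0.029,0.0105,0,0,0,1,0,0.029,0.0105,0,0,0,1,0,0.029,0.0105,0,0,0,1,0,0.018,0.007,0,0,0,1,0,0,0,0,0,0,1]
}}

```text
clock: 9.73
eef_pos: [0.5949, 0.3106, 0.3054]
tool_rot: [0.003, 0.706, -0.002, 0.708]
ft_force: [0.9, 0.7, -0.4]
grip_width: 0.0437
```

```bash
python3 -c "
from d import *
delta([.587,.2835,.215])"
```

```text
t9.73 p [0.5949 0.3106 0.3054] grip 0.0437 F [ 0.8637  0.7022 -0.4254] q [ 0.4812  0.6338  0.3517  1.2853 -0.0004  2.0583]
delta tool [ 0.0903 -0.0272 -0.008 ] rot to goal [-0.0063  0.0031 -0.0012]
```

Request:
{"op": "arm_command", "data": {
  "moves": [0,-0.027,-0.008,-0.006,0,0,1,0.03,0,0,0,0,0,1,0.03,0,0,0,0,0,1,0.025,0,0,0,0,0,1,0,0,0,0,0,0,1]
}}

```text
clock: 10.15
eef_pos: [0.5866, 0.2839, 0.2186]
tool_rot: [-0.001, 0.705, 0.002, 0.709]
ft_force: [-1.7, -1.3, -2.0]
grip_width: 0.0436
```

```bash
python3 -c "
from d import *
delta([.587,.2835,.204])
im=bot.camera('wrist');cv2.imwrite('pics/w6.png',im[:,:,::-1])"
```

```text
t10.15 p [0.5866 0.2839 0.2186] grip 0.0436 F [-1.7288 -1.2595 -2.0091] q [ 0.4511  0.6604  0.1617  1.0654 -0.0014  2.0182]
delta tool [ 0.0146 -0.0005  0.0003] rot to goal [ 0.0036  0.0066 -0.0017]
```

View pics/w6.png

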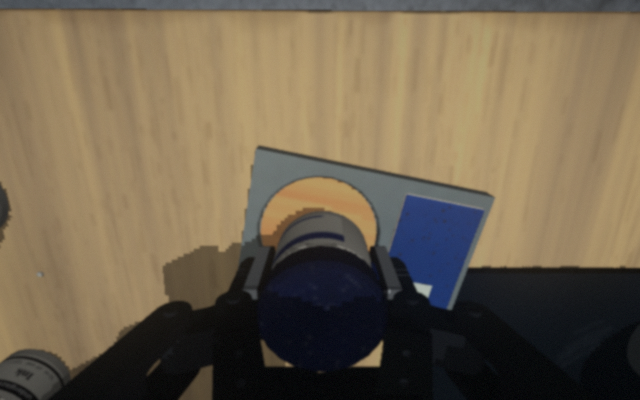

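The blue jar sits over the blue board's recess, ring at (320,220), well centred. Lowering to contact.

Request:
{"op": "arm_command", "data": {
  "moves": [0.007,0,0,0,0.006,0,1,0.005,0,0,0,0,0,1,0.003,0,0,0,0,0,1,0.002,0,0,0,0,0,1]
}}

```text
clock: 10.53
eef_pos: [0.5894, 0.2841, 0.2087]
tool_rot: [0.001, 0.704, 0.003, 0.711]
ft_force: [0.9, -0.4, -0.8]
grip_width: 0.0436
```

Request:
{"op": "arm_command", "data": {
  "moves": [0.004,0,-0.002,0,0,0,1,0.003,0,0,0,0.004,0,1]
}}

```text
clock: 10.7
eef_pos: [0.5882, 0.2845, 0.2035]
tool_rot: [0.002, 0.704, 0.004, 0.71]
ft_force: [-0.5, 0.2, -0.6]
grip_width: 0.0439
```

Request:
{"op": "arm_command", "data": {
  "moves": [0.002,0,0,0,0.003,0,1,0.002,0,0,0,0,0,1]
}}

```text
clock: 10.87
eef_pos: [0.5883, 0.2849, 0.2007]
tool_rot: [0.002, 0.705, 0.004, 0.71]
ft_force: [-5.1, -2.6, 14.9]
grip_width: 0.0436
```

Contact made. Release and rise.

Request:
{"op": "arm_command", "data": {
  "moves": [-0.001,0,0,0,0,0,-1,0,0,0,0,0,0,-1,0,0,0,0,0,0,-1,0,0,0,0,0,0,-1,0,0,0,0,0,0,-1,0,0,0,0,0,0,-1,-0.02,0,0,0,0,0,-1,-0.03,0,0,0,0,0,-1,-0.03,0,0,0,0,0,-1,-0.015,0,0,0,0,0,-1,0,0,0,0,0,0,-1]
}}

```text
clock: 11.78
eef_pos: [0.5869, 0.2839, 0.2974]
tool_rot: [0.001, 0.707, 0.003, 0.708]
ft_force: [0.7, 0.3, -0.0]
grip_width: 0.0857
```

Run:
```python
from look import *
look('w7',[.587,.2847],.07)
delta([.385,.3015,.30])
```

```text
pred px (np.float64(322.4711706403549), np.float64(218.4187488236713))
t11.83 p [0.5868 0.2838 0.2963] grip 0.0857 F [-0.7721 -0.4837 -0.4608] q [0.4495 0.5999 0.2677 1.2353 0.0048 2.0174]
delta tool [-0.0038  0.0183 -0.2018] rot to goal [ 0.0029  0.0009 -0.0057]
```

View pics/w7.png

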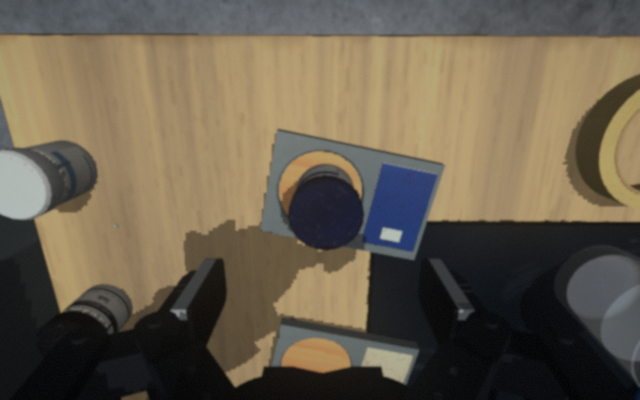

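Blue is placed, lid at (325,212). Next is the grey jar, at left (20,185).

Request:
{"op": "arm_command", "data": {
  "moves": [0,0.002,-0.022,0,0,0,-1,0,0.003,-0.029,0,0,0,-1,0,0.003,-0.029,0,0,0,-1,0,0.003,-0.029,0,0,0,-1,0,0.003,-0.029,0,0,0,-1,0,0.003,-0.029,0,0,0,-1,0,0.002,-0.025,0,0,0,-1,0,0,0,0,0,0,-1]
}}

```text
clock: 12.5
eef_pos: [0.3849, 0.2989, 0.2818]
tool_rot: [-0.001, 0.712, -0.002, 0.702]
ft_force: [-0.4, -0.6, 0.1]
grip_width: 0.0853
```

Run:
```python
from look import *
look('w8',[.385,.3015]);delta([.385,.3015,.186])
```

```text
pred px (np.float64(327.76489997494417), np.float64(213.34527210721086))
t12.55 p [0.3865 0.2991 0.2819] grip 0.0858 F [ 0.1954  0.0931 -0.9281] q [ 0.6575  0.3146 -0.2315  1.036   0.0038  2.2305]
delta tool [ 0.0959  0.0028 -0.0004] rot to goal [-0.0022 -0.0112  0.0039]
```

View pics/w8.png

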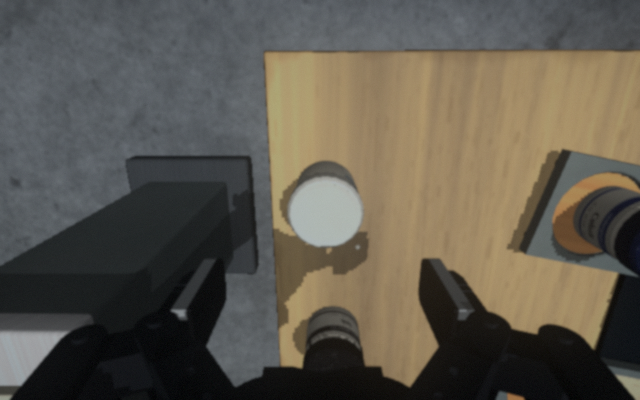

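Grey lid at (325,212), prediction (328,213). Descending and grasping.

Request:
{"op": "arm_command", "data": {
  "moves": [0.02,0.003,-0.003,0,-0.01,0.003,-1,0.03,0,0,0,0,0,-1,0.027,0,0,0,0,0,-1,0.016,0,0,0,0,0,-1,0,0,0,0,0,0,-1]
}}

```text
clock: 12.97
eef_pos: [0.3858, 0.3027, 0.184]
tool_rot: [0.001, 0.705, -0.0, 0.709]
ft_force: [-1.2, -1.1, 0.3]
grip_width: 0.0855
```

```bash
python3 -c "
from d import *
delta([.383,.302,.186])"
```

```text
t12.97 p [0.3858 0.3027 0.184 ] grip 0.0855 F [-1.1831 -1.0663  0.3166] q [ 0.6656  0.4357 -0.3545  0.776  -0.0016  2.2388]
delta tool [-0.0021 -0.0007 -0.0028] rot to goal [-0.0023  0.0046 -0.0015]
```

Request:
{"op": "arm_command", "data": {
  "moves": [-0.001,0,-0.003,0,0.004,0,-1,0,0,0,0,0,0,1,0,0,0,0,0,0,1,0,0,0,0,0,0,1,0,0,0,0,0,0,1,0,0,0,0,0,0,1,0,0,0,0,0,0,1,0,0,0,0,0,0,1]
}}

```text
clock: 13.63
eef_pos: [0.386, 0.3034, 0.188]
tool_rot: [0.003, 0.705, -0.0, 0.709]
ft_force: [-0.6, 0.4, -0.4]
grip_width: 0.0436
```

```bash
python3 -c "
from d import *
delta([.583,.113,.305])"
```

```text
t13.63 p [0.386  0.3034 0.188 ] grip 0.0436 F [-0.5799  0.3591 -0.4385] q [ 0.6661  0.4298 -0.3505  0.7836  0.0005  2.2416]
delta tool [-0.1169 -0.1889  0.1985] rot to goal [-0.0047  0.0051 -0.0047]
```

Request:
{"op": "arm_command", "data": {
  "moves": [-0.02,0,0,-0.004,0.005,0,1,-0.03,0,0,0,0,0,1,-0.03,0,0,0,0,0,1,-0.03,0,0,0,0,0,1,0,-0.018,0.018,0,0,0,1,0,-0.025,0.026,0,0,0,1,0,-0.025,0.026,0,0,0,1,0,-0.025,0.026,0,0,0,1,0,-0.025,0.026,0,0,0,1,0,-0.025,0.026,0,0,0,1,0,-0.025,0.026,0,0,0,1,0,-0.015,0.016,0,0,0,1,0,0,0,0,0,0,1]
}}

```text
clock: 14.72
eef_pos: [0.5831, 0.1137, 0.3046]
tool_rot: [-0.001, 0.705, 0.005, 0.709]
ft_force: [1.3, 0.4, -0.7]
grip_width: 0.0437
```

```bash
python3 -c "
from d import *
delta([.583,.113,.215])"
```

```text
t14.72 p [0.5831 0.1137 0.3046] grip 0.0437 F [ 1.2676  0.4325 -0.6915] q [0.1917 0.4804 0.0885 1.1729 0.0041 1.7534]
delta tool [ 0.0896 -0.0012 -0.0006] rot to goal [ 0.0091  0.0052 -0.0051]
```

Request:
{"op": "arm_command", "data": {
  "moves": [0.02,-0.001,0,0.008,0.005,-0.005,1,0.03,0,0,0,0,0,1,0.025,0,0,0,0,0,1,0.01,0,0,0,0,0,1,0,0,0,0,0,0,1]
}}

```text
clock: 15.13
eef_pos: [0.5846, 0.1114, 0.2185]
tool_rot: [0.002, 0.706, -0.001, 0.709]
ft_force: [-0.9, -0.0, -0.7]
grip_width: 0.0436
```

```bash
python3 -c "
from d import *
delta([.583,.113,.202])
im=bot.camera('wrist');cv2.imwrite('pics/w9.png',im[:,:,::-1])"
```

```text
t15.13 p [0.5846 0.1114 0.2185] grip 0.0436 F [-0.8707 -0.0041 -0.7079] q [ 0.1881  0.5614 -0.0199  0.985   0.0009  1.7625]
delta tool [ 0.0165  0.0016 -0.0017] rot to goal [-0.0037  0.0042 -0.0017]
```

View pics/w9.png

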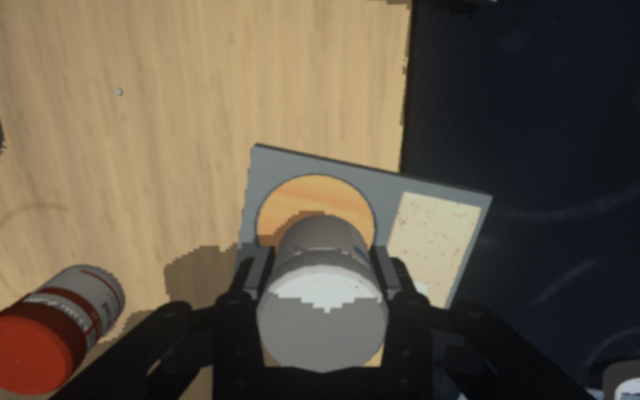

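The grey jar is over the cream board's recess. The ring centre at about (316,235) is a few px left of the jar, so I'll shift -3 mm in x and lower.

Request:
{"op": "arm_command", "data": {
  "moves": [0.007,0.001,-0.003,0,0.004,0,1,0.006,0,0,0,0,0,1,0.004,0,0,0,0,0,1]
}}

```text
clock: 15.43
eef_pos: [0.5828, 0.1141, 0.2055]
tool_rot: [0.002, 0.705, 0.001, 0.709]
ft_force: [0.8, -0.3, -2.2]
grip_width: 0.0431
```

Request:
{"op": "arm_command", "data": {
  "moves": [0.003,0,0,0,0.003,0,1,0.002,0,0,0,0,0,1,0.002,0,0,0,0,0,1]
}}

```text
clock: 15.68
eef_pos: [0.5833, 0.1148, 0.1996]
tool_rot: [0.002, 0.705, 0.001, 0.709]
ft_force: [-0.1, 1.0, 5.7]
grip_width: 0.0437
```

Request:
{"op": "arm_command", "data": {
  "moves": [0,0,0,0,0,0,-1,0,0,0,0,0,0,-1,0,0,0,0,0,0,-1,0,0,0,0,0,0,-1,0,0,0,0,0,0,-1,0,0,0,0,0,0,-1,-0.02,0,0,0,0,0,-1,-0.03,0,0,0,0,0,-1,-0.03,0,0,0,0,0,-1,-0.015,0,0,0,0,0,-1,0,0,0,0,0,0,-1]
}}

```text
clock: 16.6
eef_pos: [0.5823, 0.114, 0.2973]
tool_rot: [0.002, 0.706, 0.001, 0.708]
ft_force: [0.3, 0.8, 0.7]
grip_width: 0.0854
```

Run:
```python
from look import *
look('w10',[.5825,.113],.07)
delta([.439,.064,.295])
```

```text
pred px (np.float64(321.9421575348648), np.float64(220.26592461614948))
t16.65 p [0.5822 0.114  0.2961] grip 0.0854 F [ 0.5105 -0.3473 -0.6808] q [0.1927 0.4863 0.0748 1.1561 0.0026 1.765 ]
delta tool [ 0.0006 -0.0502 -0.1431] rot to goal [-0.0015  0.0026 -0.0032]
```

View pics/w10.png

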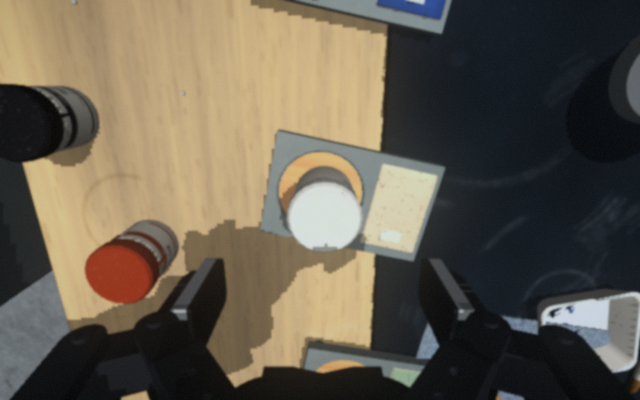

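The grey jar is placed, lid at (325,215). Next is rust at (122,270).

Request:
{"op": "arm_command", "data": {
  "moves": [0,-0.007,-0.02,0,0,0,-1,0,-0.01,-0.029,0,0,0,-1,0,-0.01,-0.029,0,0,0,-1,0,-0.01,-0.029,0,0,0,-1,0,-0.009,-0.024,0,0,0,-1,0,0,0,0,0,0,-1]
}}

```text
clock: 17.15
eef_pos: [0.4436, 0.0665, 0.2857]
tool_rot: [0.001, 0.71, 0.0, 0.704]
ft_force: [-0.4, -0.8, -0.6]
grip_width: 0.0854
```

Run:
```python
from look import *
look('w11',[.439,.064]);delta([.439,.064,.186])
```

```text
pred px (np.float64(318.50242897460737), np.float64(220.43132620571328))
t17.20 p [0.4455 0.067  0.286 ] grip 0.0853 F [-0.4593 -0.4891  0.2274] q [ 0.1484  0.2387 -0.3254  1.0116  0.0031  1.7196]
delta tool [ 0.1    -0.0033 -0.006 ] rot to goal [-0.0004 -0.0054 -0.0023]
```

View pics/w11.png

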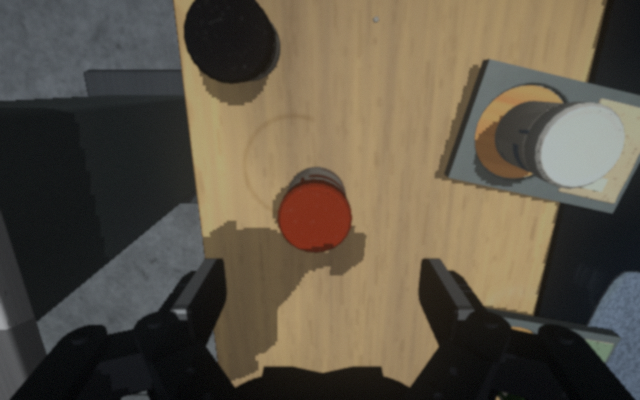

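Rust lid at (315,216), so the jar is at about (0.437, 0.067). Descending.

Request:
{"op": "arm_command", "data": {
  "moves": [0.02,0,-0.009,0,-0.005,0,-1,0.03,0,0,0,0,0,-1,0.03,0,0,0,0,0,-1,0.017,0,0,0,0,0,-1,0,0,0,0,0,0,-1]
}}

```text
clock: 17.62
eef_pos: [0.4403, 0.0682, 0.1849]
tool_rot: [0.002, 0.704, 0.001, 0.71]
ft_force: [-0.5, -0.7, -0.1]
grip_width: 0.0855
```

```bash
python3 -c "
from d import *
delta([.437,.0665,.186])"
```

```text
t17.62 p [0.4403 0.0682 0.1849] grip 0.0855 F [-0.5354 -0.7066 -0.1273] q [ 0.1529  0.3633 -0.4739  0.724   0.0027  1.7243]
delta tool [-0.0011 -0.0017 -0.0033] rot to goal [-0.0006  0.009  -0.0042]
```

Request:
{"op": "arm_command", "data": {
  "moves": [0,-0.002,-0.003,0,0.008,-0.004,-1,0,0,0,0,0,0,1,0,0,0,0,0,0,1,0,0,0,0,0,0,1,0,0,0,0,0,0,1,0,0,0,0,0,0,1,0,0,0,0,0,0,1,0,0,0,0,0,0,1]
}}

```text
clock: 18.28
eef_pos: [0.4411, 0.0669, 0.1881]
tool_rot: [0.0, 0.705, 0.0, 0.71]
ft_force: [-0.2, -0.6, -1.4]
grip_width: 0.0441
```

```bash
python3 -c "
from d import *
delta([.549,-.2825,.305])"
```

```text
t18.28 p [0.4411 0.0669 0.1881] grip 0.0441 F [-0.2127 -0.6212 -1.3544] q [ 0.1506  0.36   -0.4677  0.7361 -0.0001  1.7215]
delta tool [-0.1165 -0.3493  0.1088] rot to goal [-0.0001  0.007  -0.0009]
```

Request:
{"op": "arm_command", "data": {
  "moves": [-0.02,0,0,0,0.006,0,1,-0.03,0,0,0,0,0,1,-0.03,0,0,0,0,0,1,-0.03,0,0,0,0,0,1,0,-0.02,0.006,0,0,0,1,0,-0.029,0.009,0,0,0,1,0,-0.029,0.009,0,0,0,1,0,-0.029,0.009,0,0,0,1,0,-0.029,0.009,0,0,0,1,0,-0.029,0.009,0,0,0,1,0,-0.029,0.009,0,0,0,1,0,-0.029,0.009,0,0,0,1,0,-0.029,0.009,0,0,0,1,0,-0.029,0.009,0,0,0,1,0,-0.029,0.009,0,0,0,1,0,-0.02,0.006,0,0,0,1,0,0,0,0,0,0,1]
}}

```text
clock: 19.7
eef_pos: [0.5468, -0.2777, 0.3055]
tool_rot: [-0.003, 0.705, 0.002, 0.709]
ft_force: [0.2, 0.2, -0.9]
grip_width: 0.0438
```

```bash
python3 -c "
from d import *
delta([.5485,-.282,.215])"
```

```text
t19.70 p [ 0.5468 -0.2777  0.3055] grip 0.0438 F [ 0.2244  0.1955 -0.8715] q [-0.4704  0.5164  0.1502  1.1985  0.0022  1.0935]
delta tool [ 0.0905 -0.0042  0.0011] rot to goal [0.0068 0.0064 0.0008]
```

Request:
{"op": "arm_command", "data": {
  "moves": [0.02,-0.004,0.001,0.006,0.006,0,1,0.03,0,0,0,0,0,1,0.025,0,0,0,0,0,1,0.01,0,0,0,0,0,1,0,0,0,0,0,0,1]
}}

```text
clock: 20.12
eef_pos: [0.5483, -0.2837, 0.2191]
tool_rot: [0.0, 0.706, -0.002, 0.709]
ft_force: [1.0, 0.3, -1.1]
grip_width: 0.044
```

```bash
python3 -c "
from d import *
delta([.5485,-.282,.202])
im=bot.camera('wrist');cv2.imwrite('pics/w12.png',im[:,:,::-1])"
```

```text
t20.12 p [ 0.5483 -0.2837  0.2191] grip 0.0440 F [ 0.9752  0.271  -1.1096] q [-0.4776  0.5992  0.0502  1.0173  0.0002  1.0964]
delta tool [0.0171 0.0017 0.0002] rot to goal [-0.0031  0.0041  0.0018]
```

View pics/w12.png

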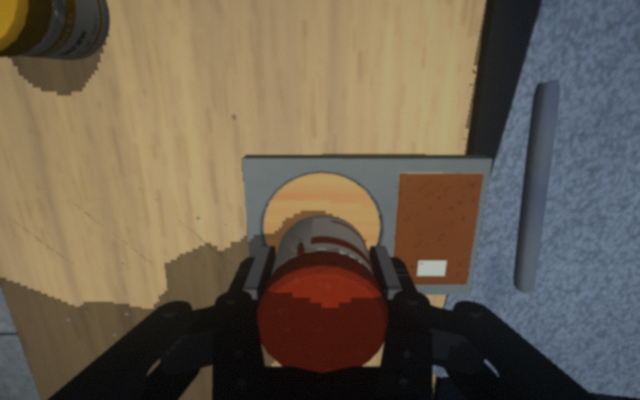

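The rust jar is well centred over the brown board's recess, ring at (322,228). Lowering.

Request:
{"op": "arm_command", "data": {
  "moves": [0.007,0.001,0,0,0.004,0,1,0.006,0,0,0,0,0,1,0.004,0,0,0,0,0,1,0.002,0,0,0,0,0,1]
}}

```text
clock: 20.5
eef_pos: [0.5504, -0.2823, 0.2047]
tool_rot: [-0.001, 0.705, -0.002, 0.71]
ft_force: [0.5, -0.2, -1.8]
grip_width: 0.0439
```

Request:
{"op": "arm_command", "data": {
  "moves": [0.003,0,-0.001,0,0.003,0,1,0.002,0,0,0,0,0,1,0.002,0,0,0,0,0,1]
}}

```text
clock: 20.75
eef_pos: [0.5501, -0.2825, 0.1996]
tool_rot: [-0.002, 0.705, -0.003, 0.71]
ft_force: [-4.9, 1.6, 16.2]
grip_width: 0.0436
```

Request:
{"op": "arm_command", "data": {
  "moves": [-0.001,0,0,0,0,0,-1,0,0,0,0,0,0,-1,0,0,0,0,0,0,-1,0,0,0,0,0,0,-1,0,0,0,0,0,0,-1,0,0,0,0,0,0,-1,-0.02,0,0,0,0,0,-1,-0.03,0,0,0,0,0,-1,-0.03,0,0,0,0,0,-1,-0.03,0,0,0,0,0,-1,-0.02,0,0,0,0,0,-1,0,0,0,0,0,0,-1]
}}

```text
clock: 21.75
eef_pos: [0.5484, -0.2813, 0.3334]
tool_rot: [-0.001, 0.707, -0.002, 0.708]
ft_force: [0.7, -0.4, -0.0]
grip_width: 0.0852
```

Request:
{"op": "arm_command", "data": {
  "moves": [-0.01,-0.01,-0.03,0,0,0,-1,-0.01,-0.01,-0.03,0,0,0,-1,-0.005,-0.01,-0.03,0,0,0,-1,-0.005,-0.01,-0.03,0,0,0,-1,0,-0.01,-0.03,0,0,0,-1,0,-0.01,-0.03,0,0,0,-1,0,-0.01,-0.03,0,0,0,-1,0,-0.01,-0.03,0,0,0,-1,0,-0.01,-0.03,0,0,0,-1,0,-0.01,-0.03,0,0,0,-1,0,-0.01,-0.03,0,0,0,-1,0,0,0,0,0,0,-1]
}}

```text
clock: 22.75
eef_pos: [0.2061, -0.3929, 0.3547]
tool_rot: [-0.002, 0.707, 0.002, 0.707]
ft_force: [-0.0, 1.0, 0.6]
grip_width: 0.0853
```

Run:
```python
from d import *
delta([.2,-.4,.4])
for n,s in (('top',(110,250,180,460)),('side',(140,320,190,470))):
    im=bot.camera(n)[:,:,::-1];cv2.imwrite(f'pics/{n}1.png',im)
    cv2.imwrite(f'pics/{n}1c.png',cv2.resize(im[s[0]:s[1],s[2]:s[3]],None,fx=2.85,fy=2.85,interpolation=2))
    im=cv2.imread(f'pics/{n}1.png')
```

```text
t22.75 p [ 0.2061 -0.3929  0.3547] grip 0.0853 F [-0.0402  1.0161  0.5885] q [-1.0873  0.1601 -0.2302  1.1803 -0.0014  0.4774]
delta tool [-0.0453 -0.0071 -0.0062] rot to goal [ 0.0061 -0.0011  0.0009]
```

View pics/top1c.png

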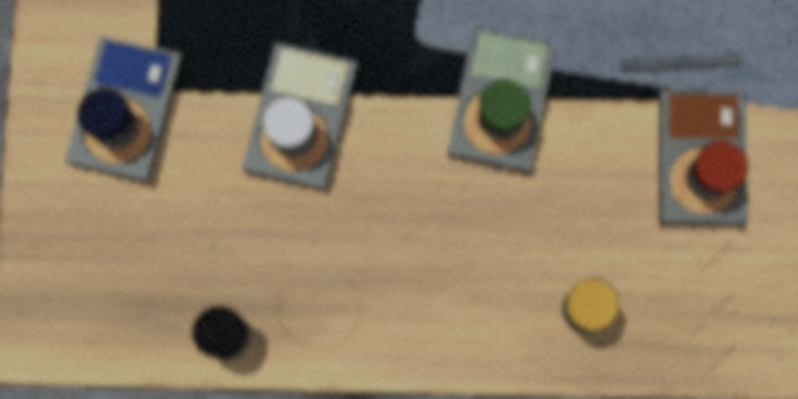

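View pics/side1c.png

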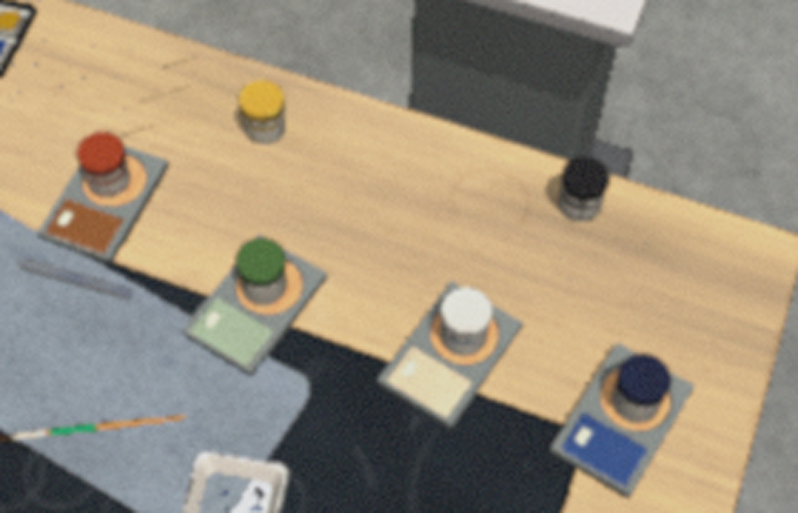

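All four jars appear to stand in their recesses, with yellow and black unmoved. Now measuring lid positions at z = 0.070.

```bash
cat > chk.py <<'E'
from h import *
from workcell import bot
B=dict(blue=(.5866,.2847),grey=(.5827,.1132),green=(.6036,-.083),rust=(.549,-.2822))
S=4
crop=dict(top=lambda x,y:(180+x/2.85,110+y/2.85),side=lambda x,y:(190+x/2.85,140+y/2.85))
seeds=dict(top=dict(blue=(105,112),grey=(288,123),green=(505,106),rust=(721,166)),side=dict(blue=(643,378),grey=(465,308),green=(261,260),rust=(101,152)))
for n in seeds:
    cal=bot.get_calibration(n);im=cv2.imread(f'pics/{n}1.png');big=cv2.resize(im,None,fx=S,fy=S,interpolation=2)
    lab=cv2.cvtColor(big,cv2.COLOR_BGR2LAB).astype(float)
    for k,s in seeds[n].items():
        u,v=[int(a*S) for a in crop[n](*s)]
        c=lab[v-8:v+9,u-8:u+9].reshape(-1,3).mean(0)
        m=(np.linalg.norm((lab-c)*[.6,1,1],axis=2)<(22 if k!='blue' else 15)).astype(np.uint8)
        W=np.zeros_like(m);cv2.circle(W,(u,v),14*S,1,-1);m=cv2.morphologyEx(m&W,cv2.MORPH_OPEN,np.ones((7,7)))
        L=cv2.connectedComponents(m)[1]
        cn=max(cv2.findContours((L==L[v,u]).astype(np.uint8),0,1)[0],key=cv2.contourArea)
        e=cv2.fitEllipse(cv2.convexHull(cn));p=onplane(cal,(e[0][0]+.5)/S-.5,(e[0][1]+.5)/S-.5,.070)
        print(n,k,np.array(e[1])/S,p[:2],'err mm',(p[:2]-B[k])*1000)
E
python3 chk.py
```

```text
top blue [16.7256 18.832 ] [0.586  0.2818] err mm [-0.5936 -2.9317]
top grey [18.6566 22.8462] [0.5925 0.1131] err mm [ 9.8286 -0.1447]
top green [17.5141 19.335 ] [ 0.6046 -0.0857] err mm [ 1.0036 -2.6916]
top rust [17.2466 18.4071] [ 0.5505 -0.2851] err mm [ 1.4706 -2.87  ]
side blue [16.7863 18.0109] [0.5962 0.284 ] err mm [ 9.6068 -0.7403]
side grey [16.0909 17.3523] [0.5868 0.1134] err mm [4.0987 0.1622]
side green [15.3411 17.1922] [ 0.6097 -0.0858] err mm [ 6.1245 -2.7559]
side rust [13.403  15.9813] [ 0.5558 -0.2849] err mm [ 6.7816 -2.678 ]
```

```bash
python3 -c "
from workcell import bot
print(bot.job_done())"
```

```text
the job is handed in; nothing more can be done
None
```

I stood the four jars in their own recesses: blue at the blue tile, green at green, rust at brown and pale grey at cream. The job was handed in at about 23 s, with the gripper open and clear of everything.

**Position:** In the last top view the blue, green and rust lids lay within about 3.5 mm of their recess axes (limit 15 mm).
- For grey, the top-view mask merged with the cream tile behind it and gave a false +10 mm in x. The side view gave +4 mm, about the same offset that view showed for this lid before I moved anything.
- The side view read 6 to 10 mm too far in x for the other three. Most of its lid masks were already off by 4 to 12 mm before any move, because they take in the side of the lid, so I relied on the top view.

**Seating:** Each jar was lowered until it met the recess floor. Contact was about 15 N for blue, green and rust, and about 6 N for grey. I did not measure tilt or foot height separately, but all four look upright in both views.

**Yellow and black jars:** Both appear in the same place as at the start in both views. I judged this by eye and did not measure it.

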